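Hold a spread retaining clip at the axle groove of a craft turntable

TASK

The modelling turntable is being put back together: pick up the clip pliers from their wooden rest, squeeze the handles right home so that the spring clip on their tips is fully spread, and slide the level clip down over the end of the upright axle until it is in line with the dark groove just above the brass bearing, centred around the axle and not pressed hard onto anything. Finish while holding it there: keep the pliers in the gripper, squeezed, with the clip spread around the groove. Leave the plaster plaque, paintbrush, paint tray and water cup where they are.

Things in the scene. Friction and masses are not known exactly. Their poses are not given: they have to be found in the camera images.
- pliers: Orange clip pliers, about 160 g, flat on the rest. Origin: midway between the two rivets the handles turn on, at the handles' underside; x forward to the clip, y left, z up. Handles 14 mm tall, x -20 to -95 mm. Relaxed they flare: 47 mm over the outsides at x = -45, 63 at the ends; squeezed to a hard stop they are parallel, 32 mm over all. Squeezing spreads the clip. Rivet plate 20 x 46, 18 high.
- grip (a point): On the pliers: best place to squeeze, midway between the handles at mid-height (x -45, z +7 mm in the pliers' frame). Seize from above, fingers closing along the pliers' y; the pliers then line up with the gripper. The spring needs about 3 N at first, 10 N at the stop: grip with 25 to 60 N. As the fingers close the pliers may creep 1 to 2 mm forward and down in them.
- clip (a point): On the pliers: centre of the spread clip, 108.4 mm ahead of and 13 mm below point grip (x +63.4, z -6 mm in the pliers' frame). Flat open steel ring, 4 mm thick and broad; fully spread bore 32 mm, outside 40 mm, gap towards the pliers. Relaxed it is pinched (22 mm or less inside) and cannot pass the 24 mm axle. It never comes off the tips.
- clip_l (a joint): Opening of the clip's left half about the flexing back of the clip: 0 rad relaxed, 0.25 rad fully spread (handles at their stop); the right half mirrors it.
- rest: Fixed wooden rest under the pliers. Origin on the table under the rivet plate (within 5 mm), axes nearly the pliers'. Base board 6 mm thick, 50 mm wide, x -98 to +28 mm; block 40 mm wide at x -13 to +13 and block 74 mm wide at x -93 to -75, both up to z 30 mm. The fingers fit between the blocks; nose and clip overhang in front.
- turntable: Turntable base (fixed), green foot 140 mm across, rising to a hub 60 mm across, 45 mm high. Origin: centre of its underside on the table. On the hub a brass bearing 42 mm across from z = 45 to 58 mm, then the upright axle: dark groove z = 58 to 68 mm (21 mm across), steel end 24 mm across, z = 68 to 87 mm.
- groove (a point): On the axle's axis at the middle height of the groove, 63 mm above the table.
- axle_top (a point): On the axle's axis at its flat top end, 87 mm above the table.
- plaque: White round plaster plaque, 80 mm across, 16 mm thick (20 mm at its bosses), origin centre of underside. Bystander.
- brush: Broad flat paintbrush with orange handle lying along its x, about 200 mm long, 42 wide; origin at the middle of its underside. Bystander.
- paints: White paint tray 60 x 190 x 14 mm with six round colours, origin centre of underside. Bystander.
- water: Clear plastic cup, 80 mm across, 75 mm tall, origin centre of underside. Bystander.
Things that resemble listed ones, but are neither listed nor needed, are in the scene too. What is shaped like the pliers but green or purple is not meant.

How it is judged:
By the outcome, as a careful person would: the job done as asked, in the order asked, and still so for the second after the job is handed in, while the arm keeps its last pose, push and grip.
It also fails if it takes over 42 s, if anything falls off the work surface, if the arm or the gripper's body presses on something with over 40 N, if the wrist force passes 120 N, or if a joint passes its speed limit or range.

ROBOT

A 6-joint arm with a two-finger parallel gripper is mounted at the origin on the work surface. World frame = base frame: x ahead of the robot, y to its left, z up, the work surface at z = 0. Lengths are in m, angles in rad, forces in N, time in s.
With the tool pointing down it reaches from about 0.3 to 0.875 m from the base axis. Payload 4.2 kg.
Tool frame: the origin (TCP) lies midway between the tips of the shut fingers; the grasp point (between the pads) lies 19 mm behind it (robot.grip_depth is the z of the grasp point in the tool frame, in m); z points along the fingers, y is the line along which they close (so a half turn about z gives the same grasp; the last joint's range is limited). The gripper opens to 85 mm and grips with 20 to 120 N. Pads are 22 mm wide; open, the fingers measure 114 mm over their backs; the gripper's body (76 mm by 85 mm) begins 54 mm behind the grasp point. The pads swing forward as they close: fully open they stand 13 mm farther back than shut.
Start: joints at [-1.232, 0.32, 1.565, -0, 1.257, -0.02], TCP at [0.202, -0.538, 0.231] pointing down, gripper open.
Joint ranges: [-3.11, 3.11], [-0.84, 2.01], [0.21, 2.61], [-1.34, 4.49], [0.05, 2.63], [-2.56, 2.56]. Speed limits (rad/s): [2.57, 2.57, 3.14, 3.14, 3.14, 3.14].

INTERFACE

Orientations are given as a unit quaternion [x, y, z, w].
In Python, from plant import sensors, cams, workorder, robot gives the robot as it stands.
- The arm moves only by the tool carry_out, never from a script. Its argument "targets" is a list of rows, each a list of 4 numbers: the shift along the world's x, y, z in cm, then the turn about the world's z in degrees. A call has 1 to 10 rows; each row shifts and turns the commanded pose from where the row before left it; what a row does not reach is not made up. A row lasts 1/8 s, in which the tool goes at most 62.5 mm and 10.7 degrees, less where a joint would pass 70% of its speed; a pose out of reach is approached as far as the arm can. A call with a gripper value outside its range is refused whole. "fingers" is the closure, from 0 (fully open) to 1 (shut), set as the call begins (left out, the last holds). The fingers move at their own pace and stop on an object; the grip force is fixed at half the most. Time passes only in rows, so rows that do not move let the fingers close. It gives the time, the measured TCP pose, the force, the opening and the grip force at its end, in the units of the state.
- sensors.read_state(): the state, without advancing time (a new reading comes with each control period).
- cams.read_camera(name): name is "scene" or "top"; returns a dict with "image" (480x640x3 uint8, red, green, blue), "mtx" (3x3 intrinsics, pixels), "dist" ([k1, k2, p1, p2, k3] as OpenCV has them; the pictures are not rectified), "R" (3x3) and "t" (3): a world point X has camera coordinates R X + t. Camera axes: x right, y down, z forward; pixel columns grow to the right and rows downward; lengths in m; the calibration is good to about 2 mm. A picture is of the moment at which its call begins. There is no depth.
- workorder.hand_in(): hands the job in; it is judged then, once.
The state is a dict: "clock": time; "joint_pos": joint angles; "joint_vel": joint speeds; "tau": joint torques, N m; "position": TCP position; "eef_rot": TCP orientation; "ft_force": force on the tool from outside, world axes, zero at the start; "ft_torque": the same for the moment, N m; "gripper_width": finger opening in m; "gripper_force": force on a finger pad.
Only numpy, scipy, OpenCV 4.12 (cv2) and the standard library are available. Lean on these libraries where they do the work, as an engineer would, in place of code of your own. Each camera call takes 0.05 s, during which the arm holds its last target. There are 200 camera calls.

## Working session

There is one attempt and no reset: what is moved stays moved. The work goes in short steps, Python scripts to look and compute and a tool call to move; the robot and the scene stay as the last step left them, time stands still between calls to the robot, and variables do not carry over. Pictures are saved under pics/ and viewed, at most 10 in all, crops included, and the job is handed in when it is done.

Besides the shell and the picture viewer there is one more tool, called after "Emit:" by a JSON object that holds its "api" and its "payload". carry_out: Moves the arm, as the interface text tells. Its arguments: {"type":"object","properties":{"targets":{"type":"array","items":{"type":"array","items":{"type":"number"}}},"fingers":{"type":"number"}},"required":["targets"]}

```bash
mkdir -p pics; cat > h.py <<'E'
import numpy as np, cv2
from plant import sensors, cams, workorder, robot
def shot(n):
    c=cams.read_camera(n); return c
def save(c,name): cv2.imwrite('pics/'+name,c['image'][:,:,::-1])
def ray(c,uv):
    p=cv2.undistortPoints(np.array([[uv]],float),c['mtx'],c['dist'])[0,0]
    R=c['R'];o=-R.T@c['t'];return o,R.T@np.array([p[0],p[1],1])
def onz(c,uv,z):
    o,d=ray(c,uv);return o+d*(z-o[2])/d[2]
def proj(c,X):
    return cv2.projectPoints(np.array(X,float).reshape(-1,1,3),cv2.Rodrigues(np.array(c['R']))[0],np.array(c['t']),c['mtx'],c['dist'])[0].reshape(-1,2)
E
python3 - <<'E'
from h import *
for n in('scene','top'):
    c=shot(n);save(c,n+'0.png');print(n,-c['R'].T@c['t'],c['mtx'][0,0])
s=sensors.read_state();print(s['clock'],s['position'],s['eef_rot'],s['gripper_width'],robot.grip_depth)
E
```

```text
scene [1.05967131 0.65559998 0.99453955] 589.7642930034896
top [0.37105606 0.01009828 1.10760083] 480.7480501734185
0.1 [ 0.20177086 -0.53799991  0.23056447] [ 9.83951434e-01  1.78434739e-01 -1.24742377e-04 -7.77214653e-04] 0.08555580133304262 -0.0187
```

View pics/scene0.png

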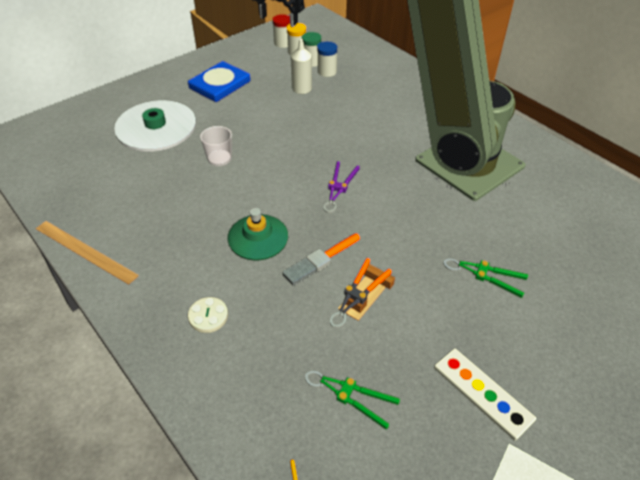

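View pics/top0.png

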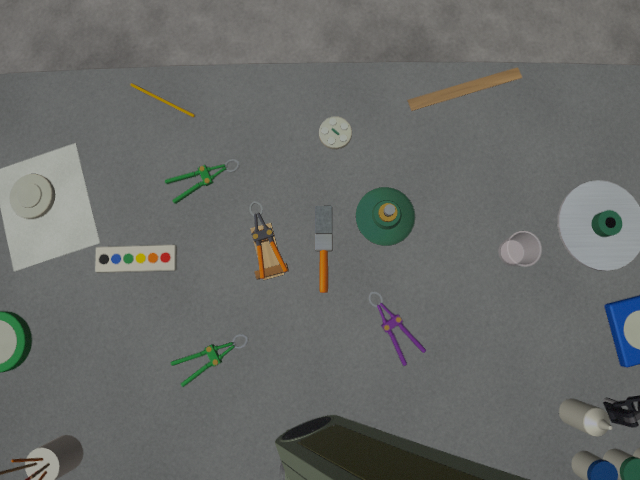

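The scene view shows the orange pliers on their rest at about (365,290) and the turntable at (257,235). In the top view they are at (265,245) and (386,214), with the brush between them at (324,250). I'll enlarge both objects.

```bash
python3 - <<'E'
from h import *
T=shot('top');S=shot('scene')
def crop(c,x,y,w,h,k): return cv2.resize(c['image'][y:y+h,x:x+w,::-1],None,fx=k,fy=k,interpolation=cv2.INTER_CUBIC)
a=crop(T,235,195,65,95,6);b=crop(S,325,250,75,95,5)
b=cv2.copyMakeBorder(b,0,570-475,0,0,cv2.BORDER_CONSTANT)
cv2.imwrite('pics/c1.png',np.hstack([a,b])); print(a.shape,b.shape)
a=crop(T,350,180,70,70,5);b=crop(S,222,200,70,70,5)
cv2.imwrite('pics/c2.png',np.hstack([a,b]))
for n,c,box in(('top',T,(350,180,420,250)),('scene',S,(222,200,295,262))):
    x0,y0,x1,y1=box
    hsv=cv2.cvtColor(c['image'],cv2.COLOR_RGB2HSV)[y0:y1,x0:x1]
    m=cv2.inRange(hsv,(65,90,20),(95,255,255))
    ct=max(cv2.findContours(m,0,cv2.CHAIN_APPROX_NONE)[0],key=cv2.contourArea)
    e=cv2.fitEllipse(cv2.convexHull(ct));print(n,'foot',np.array(e[0])+[x0,y0],e[1])
    print(onz(c,np.array(e[0])+[x0,y0],0.006))
x0,y0=235,195
h=cv2.cvtColor(T['image'],cv2.COLOR_RGB2HSV)[195:290,235:300]
m=cv2.inRange(h,(5,190,120),(14,255,255))
n,l,st,ce=cv2.connectedComponentsWithStats(m)
for i in range(1,n):
    if st[i,4]>15: print(st[i],ce[i]+[x0,y0],onz(T,ce[i]+[x0,y0],.044))
E
```

```text
(570, 390, 3) (570, 375, 3)
top foot [384.55289078 215.91864395] (57.24064254760742, 58.27766799926758)
[ 0.57780463 -0.13446842  0.006     ]
scene foot [257.61978531 236.88491058] (44.8613395690918, 59.68804168701172)
[ 0.58117936 -0.13407225  0.006     ]
[37 47 14 26 31] [278.35483871 253.70967742] [0.48950568 0.11013772 0.044     ]
[26 58  3 25 27] [261.88888889 265.11111111] [0.46473983 0.14682155 0.044     ]
```

View pics/c1.png

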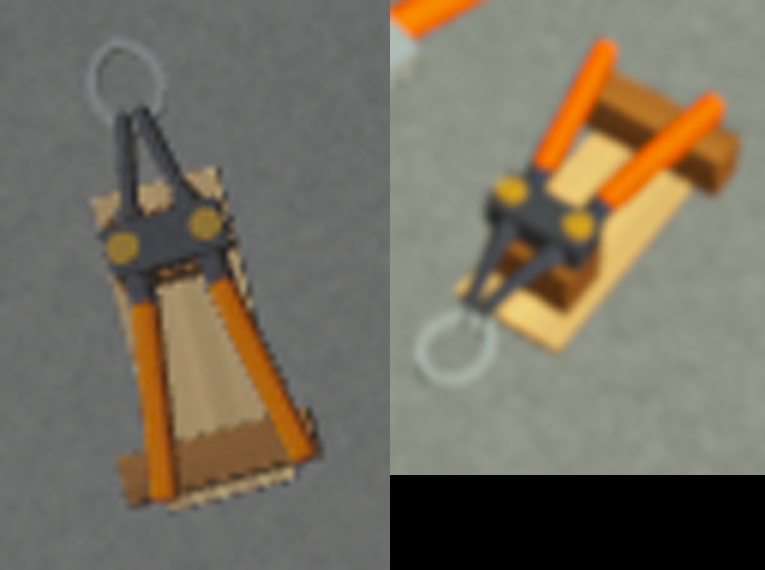

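View pics/c2.png

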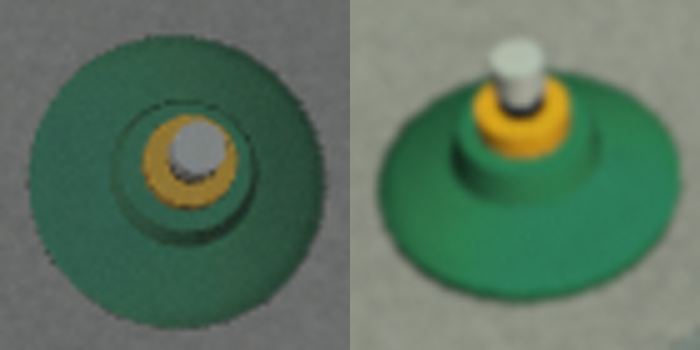

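c1: the rivets are at crop (123,248) and (206,224) in the top view, and (121,191) and (188,226) in the scene view. The ring centre is at (126,83) in top and (66,347) in scene. c2: the axle's top face is at (201,146) in top and (167,53) in scene.

```bash
cat >> h.py <<'E'
def tri(a,ua,b,ub):
    o1,d1=ray(a,ua);o2,d2=ray(b,ub);d1=d1/np.linalg.norm(d1);d2=d2/np.linalg.norm(d2)
    s=np.linalg.lstsq(np.c_[d1,-d2],o2-o1,rcond=None)[0]
    p,q=o1+s[0]*d1,o2+s[1]*d2;return (p+q)/2,np.linalg.norm(p-q)
def uc(p,k,o): return (np.array(p)+.5)/k-.5+np.array(o)
E
python3 - <<'E'
from h import *
T=shot('top');S=shot('scene')
t=lambda p:uc(p,6,(235,195)); s=lambda p:uc(p,5,(325,250))
P={'L':((123,248),(188,226)),'R':((206,224),(121,191)),'ring':((126,83),(66,347))}
for k,(a,b) in P.items():
    z=.036-.006+.0 if k=='ring' else .048
    if k=='ring': z=.026
    print(k,tri(T,t(a),S,s(b)),onz(T,t(a),z),onz(S,s(b),z))
a,b=uc((201,146),5,(350,180)),uc((167,53),5,(222,200))
print('axle',tri(T,a,S,b),onz(T,a,.087),onz(S,b,.087))
a,b=t((145,305)),t((218,285)) # handle starts
print('handles start',onz(T,a,.044),onz(T,b,.044),'ends',onz(T,t((162,495)),.044),onz(T,t((303,453)),.044))
from scipy.spatial.transform import Rotation as R
st=sensors.read_state();M=R.from_quat(st['eef_rot']).as_matrix();print(M.round(3))
E
```

```text
L (array([0.53078974, 0.16112939, 0.04604595]), np.float64(0.0018202428881029247)) [0.52987345 0.16151325 0.048     ] [0.53250234 0.1614872  0.048     ]
R (array([0.53935198, 0.13029545, 0.04529498]), np.float64(0.0017345335407474968)) [0.53832537 0.13061481 0.048     ] [0.54141678 0.13115217 0.048     ]
ring (array([0.59743992, 0.16340849, 0.025575  ]), np.float64(0.0010743282474867293)) [0.59697717 0.16373438 0.026     ] [0.59800149 0.16322408 0.026     ]
axle (array([ 0.57845807, -0.13624926,  0.0878851 ]), np.float64(0.0014291175054414011)) [ 0.57811311 -0.13586004  0.087     ] [ 0.57838878 -0.13766278  0.087     ]
handles start [0.50889599 0.15383057 0.044     ] [0.51590194 0.12663292 0.044     ] ends [0.43822378 0.14752177 0.044     ] [0.4527892  0.09542666 0.044     ]
[[ 0.936  0.351 -0.   ]
 [ 0.351 -0.936  0.001]
 [ 0.    -0.001 -1.   ]]
```

Measured values:
- The rivet midpoint is (0.535, 0.146) and the yaw is about 15.5°.
- That puts the grip point at (0.4916, 0.1338, 0.037).
- The axle is at (0.578, -0.136), and its triangulated height of 88 mm agrees with the given 87.

I'll move above the pliers.

Emit:
{"api": "carry_out", "payload": {"targets": [[2,4.8,0,-0.5],[2,4.8,0,-0.5],[2,4.8,0,-0.5],[2,4.8,0,-0.5],[2,4.8,0,-0.5],[2,4.8,0,-0.5],[2,4.8,0,-0.5],[2,4.8,0,-0.5],[2,4.8,0,-0.5],[2,4.8,0,-0.5]], "fingers": 0}}

```text
clock: 1.55
position: [0.4024, -0.0568, 0.2316]
eef_rot: [0.991, 0.135, 0.0, 0.0]
ft_force: [0.7, -0.7, -0.8]
gripper_width: 0.0852
gripper_force: 0.0
```

Emit:
{"api": "carry_out", "payload": {"targets": [[2,4.8,0,0],[2,4.8,0,0],[2,4.8,0,0],[2,4.8,0,0],[1,0,-3,0],[0,0,-3,0],[0,0,-3,0],[0,0,-2,0],[0,0,0,0],[0,0,0,0]]}}

```text
clock: 2.8
position: [0.4926, 0.1338, 0.1222]
eef_rot: [0.991, 0.135, 0.001, -0.0]
ft_force: [-0.1, -0.2, -0.4]
gripper_width: 0.0854
gripper_force: 0.0
```

Emit:
{"api": "carry_out", "payload": {"targets": [[-0.1,0,-2,0],[0,0,-2,0],[0,0,-2,0],[0,0,-1.5,0],[0,0,-1,0],[0,0,-1,0],[0,0,-1,0],[0,0,0,0],[0,0,0,0]]}}

```text
clock: 3.92
position: [0.4912, 0.1336, 0.0165]
eef_rot: [0.991, 0.135, 0.0, 0.0]
ft_force: [1.0, 0.5, 0.4]
gripper_width: 0.0855
gripper_force: 0.0
```

Emit:
{"api": "carry_out", "payload": {"targets": [[0,0,0,0],[0,0,0,0],[0,0,0,0],[0,0,0,0],[0,0,0,0],[0,0,0,0],[0,0,0,0],[0,0,0,0],[0,0,0,0],[0,0,0,0]], "fingers": 1}}

```text
clock: 5.18
position: [0.4911, 0.1336, 0.018]
eef_rot: [0.991, 0.135, 0.001, 0.0]
ft_force: [-4.0, -1.5, 14.1]
gripper_width: 0.0297
gripper_force: 58.9
```

Both handles are held at 59 N with a 30 mm opening. I'll lift and check.

Emit:
{"api": "carry_out", "payload": {"targets": [[0,0,0.5,0],[0,0,1,0],[0,0,1.5,0],[0,0,2,0],[0,0,2,0],[0,0,2,0],[0,0,1.5,0],[0,0,0.5,0],[0,0,0,0],[0,0,0,0]]}}

```text
clock: 6.42
position: [0.4904, 0.1335, 0.1256]
eef_rot: [0.991, 0.135, -0.001, 0.0]
ft_force: [0.7, -0.7, -0.6]
gripper_width: 0.0289
gripper_force: 59.7
```

```bash
python3 - <<'E'
from h import *
from scipy.spatial.transform import Rotation as R
T=shot('top');S=shot('scene');st=sensors.read_state()
p=st['position'];M=R.from_quat(st['eef_rot']).as_matrix();print(p,M.round(3),st['gripper_width'],st['ft_force'])
g=p+M@[0,0,robot.grip_depth]; x=M[:,0]; clip=g+x*.1084+np.array([0,0,-.013]);print('pred clip',clip)
ims=[]
for c in(T,S):
    u=proj(c,clip)[0].round().astype(int);o=u-[32,40];print(o,proj(c,clip))
    ims.append(cv2.resize(c['image'][o[1]:o[1]+95,o[0]:o[0]+65,::-1],None,fx=6,fy=6,interpolation=cv2.INTER_CUBIC))
cv2.imwrite('pics/c3.png',np.hstack(ims))
E
```

```text
[0.49047701 0.13350831 0.12563666] [[ 0.963  0.268 -0.002]
 [ 0.268 -0.963 -0.   ]
 [-0.002  0.    -1.   ]] 0.02906713760757626 [-0.03930612  1.07295469 -1.0019662 ]
pred clip [0.59493241 0.16259448 0.13116539]
[217 159] [[249.00557759 199.15379596]]
[308 245] [[340.32553406 285.15248441]]
```

View pics/c3.png

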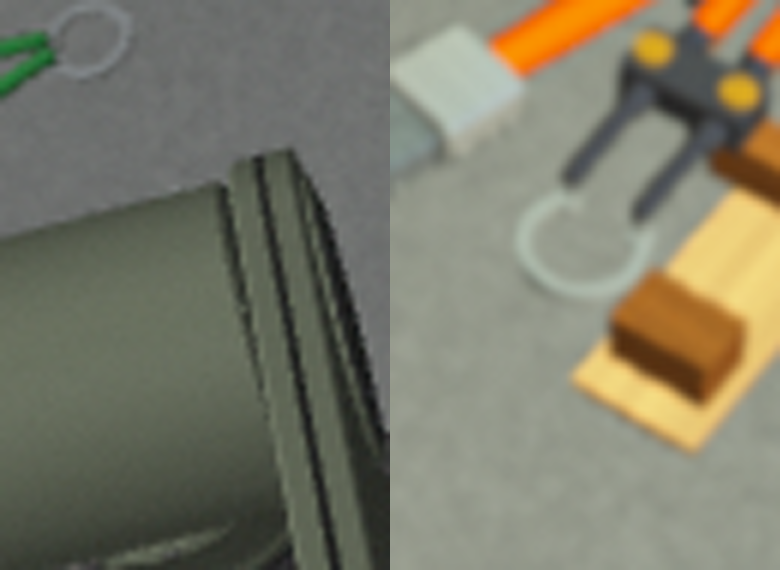

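The clip is fully spread and the pliers are clear of the rest. In the scene view the ring centre is at about (340.5,285), against a prediction of (340.3,285.2), so the hold is nominal. I'll carry it over the axle.

Emit:
{"api": "carry_out", "payload": {"targets": [[-0.2,-2,0,0],[-0.2,-3.6,0,0],[-0.2,-4.2,0,0],[-0.2,-4.3,0,0],[-0.2,-4.3,0,0],[-0.2,-4.3,0,0],[-0.2,-3.6,0,0],[-0.2,-2.5,0,0],[-0.1,-1,0,0],[0,0,0,0]]}}

```text
clock: 7.78
position: [0.4737, -0.1644, 0.126]
eef_rot: [0.991, 0.135, -0.0, -0.0]
ft_force: [-0.5, 1.1, -1.7]
gripper_width: 0.0291
gripper_force: 59.6
```

Emit:
{"api": "carry_out", "payload": {"targets": [[0,0,-0.5,0],[0,0,-1,0],[0,0,-0.5,0],[0,0,0,0],[0,0,0,0]]}}

```text
clock: 8.4
position: [0.4741, -0.1644, 0.1064]
eef_rot: [0.991, 0.135, 0.0, 0.0]
ft_force: [-0.0, -0.1, -2.1]
gripper_width: 0.0291
gripper_force: 59.6
```

```bash
cat > look.py <<'E'
from h import *
import sys
from scipy.spatial.transform import Rotation as R
T=shot('top');S=shot('scene');st=sensors.read_state()
p=st['position'];M=R.from_quat(st['eef_rot']).as_matrix();print(p,st['gripper_width'],st['ft_force'])
g=p+M@[0,0,robot.grip_depth]; x=M[:,0]; clip=g+x*.1084+np.array([0,0,-.013]);print('pred clip',clip)
ims=[]
for c,o in((T,(350,165)),(S,(222,170))):
    print(proj(c,[clip,[.5784,-.1365,.087]]).round(1).tolist(), uc((0,0),1,o))
    ims.append(cv2.resize(c['image'][o[1]:o[1]+90,o[0]:o[0]+65,::-1],None,fx=6,fy=6,interpolation=cv2.INTER_CUBIC))
cv2.imwrite('pics/'+sys.argv[1],np.hstack(ims))
E
python3 look.py c4.png
```

```text
[ 0.47413383 -0.16445994  0.1065915 ] 0.029119507136448078 [-0.10852587  0.4565346  -1.13429868]
pred clip [ 0.57855037 -0.1353798   0.11234734]
[[391.2, 206.2], [390.1, 208.7]] [350. 165.]
[[254.7, 202.4], [255.3, 210.5]] [222. 170.]
```

View pics/c4.png

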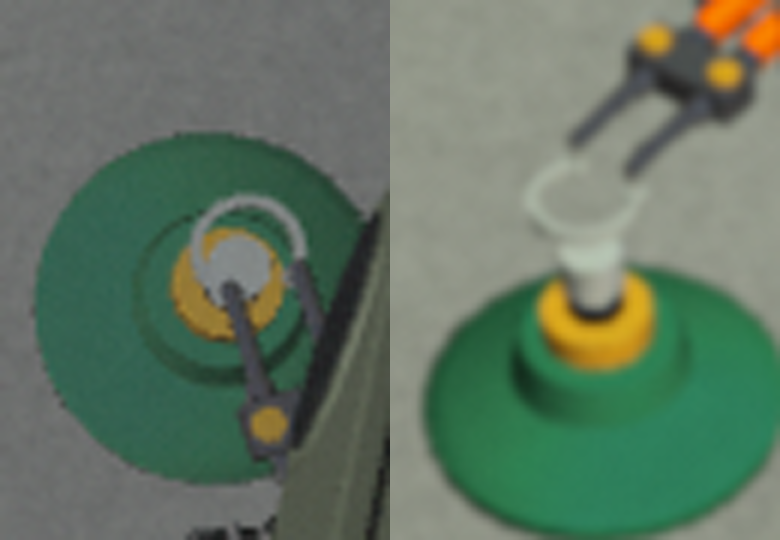

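In the top view the ring centre is at (248,251), which is pixel (390.9,206.4), on its prediction. The axle disc is at (239,266), and allowing for the height difference the two are concentric within about 1 mm. Lowering gently.

Emit:
{"api": "carry_out", "payload": {"targets": [[0,0,-0.5,0],[0,0,-0.5,0],[0,0,-0.5,0],[0,0,-0.5,0],[0,0,-0.5,0],[0,0,-0.5,0],[0,0,0,0]]}}

```text
clock: 9.38
position: [0.4736, -0.1643, 0.0759]
eef_rot: [0.991, 0.135, -0.0, -0.0]
ft_force: [0.4, -0.4, -1.7]
gripper_width: 0.0293
gripper_force: 59.6
```

Emit:
{"api": "carry_out", "payload": {"targets": [[0,0,-0.5,0],[0,0,-0.5,0],[0,0,-0.5,0],[0,0,-0.4,0],[0,0,0,0],[0,0,0,0],[0,0,0,0]]}}

```text
clock: 10.25
position: [0.474, -0.1645, 0.0575]
eef_rot: [0.991, 0.135, 0.0, 0.0]
ft_force: [-0.0, 0.2, -1.7]
gripper_width: 0.029
gripper_force: 59.6
```

```bash
python3 look.py c5.png
```

```text
[ 0.47399796 -0.1644209   0.05748061] 0.029032128882708383 [-0.25475329 -0.51766624 -1.98013269]
pred clip [ 0.57842127 -0.13534699  0.06320841]
[[388.1, 210.8], [390.1, 208.7]] [350. 165.]
[[256.4, 218.4], [255.3, 210.5]] [222. 170.]
```

View pics/c5.png

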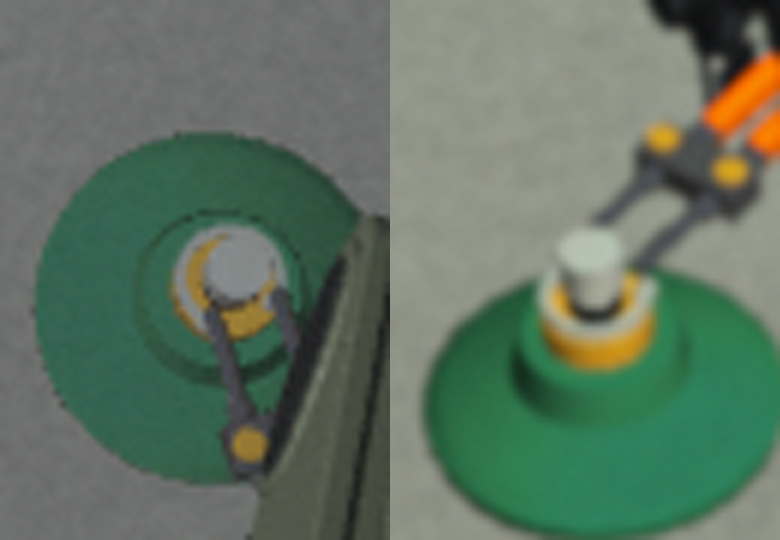

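The ring surrounds the axle. In the top view its centre is at (230,280), against an expected axis point of (230.7,279.7). The force reading is just the pliers' weight. One last height check against the column profile in the scene view.

```bash
python3 - <<'E'
from h import *
S=shot('scene');o=-S['R'].T@S['t'];C=np.array([.5784,-.1352,0]);d=(o-C)[:2];d/=np.linalg.norm(d)
im=S['image']
P=lambda r,z:proj(S,[[*(C[:2]+d*r),z]])[0]
print('brg edge58',P(.021,.058),'brg45',P(.021,.045),'axle top front',P(.012,.087))
for z in(.060,.063,.066):print(z,'inner top',P(.016,z+.002),'outer top',P(.02,z+.002),'outer bot',P(.02,z-.002))
u=int(round(P(.02,.063)[0]))
for v in range(212,236):print(v,im[v,u-1:u+2].mean(0).round().astype(int))
E
```

```text
brg edge58 [257.35322911 226.87630656] brg45 [257.78338029 230.93972776] axle top front [256.06116972 214.66977041]
0.06 inner top [257.04751173 223.9882372 ] outer top [257.18511628 225.28817968] outer bot [257.31874525 226.55054701]
0.063 inner top [256.94687321 223.03749892] outer top [257.084499   224.33765575] outer bot [257.21857991 225.6043058 ]
0.066 inner top [256.84589438 222.08353565] outer top [256.98354076 223.38390072] outer bot [257.1180759  224.65485526]
212 [182 194 178]
213 [180 193 177]
214 [176 186 170]
215 [169 174 159]
216 [165 167 152]
217 [165 166 151]
218 [164 166 150]
219 [159 160 146]
220 [139 141 128]
221 [92 93 84]
222 [54 56 49]
223 [88 94 85]
224 [140 147 134]
225 [168 166 142]
226 [186 163 109]
227 [195 153  61]
228 [196 143  31]
229 [195 139  23]
230 [181 137  37]
231 [135 132  61]
232 [ 75 130  78]
233 [ 47 130  84]
234 [ 45 127  84]
235 [ 46 123  80]
```

The ring edges sit at rows 223.3 and 226.5, which gives z ≈ 62.7 mm against the target of 63. Handing in.

```bash
python3 -c "
from plant import workorder;print(workorder.hand_in())"
```

```text
the job is handed in; nothing more can be done
None
```

Job handed in at about 10 s on the clock: the pliers are still held squeezed at about 60 N, and the spread clip is level around the groove, about 63 mm up, centred to within about 1 mm and touching nothing.

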